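# Index the parts carousel on to its next locking hole

## Task

Turn the small-parts carousel on to its next locked position: pull up the spring plunger on its rim, turn the carousel counter-clockwise (seen from above), and let the plunger snap fully down into the hole in the bright steel quadrant. Keep the jar standing and the loose parts on the carousel, do not disturb anything else on the bench, and let go at the end.

Things in the scene. Friction and masses are not known exactly. Their poses are not given: they have to be found in the camera images.
- carousel: Carousel's fixed base, bolted down: round blue-painted plate 316 mm across, upper face 34 mm above the bench. Origin on the turning axis at bench level, z up, +x towards the first hole, where the plunger starts. The second hole, at the same radius of 130 mm, is in the quadrant (see quadrant_arc).
- quadrant_arc (a point): Marks the arc in which the second hole may lie: a fixed point on the base's upper face, 0.8 rad counter-clockwise from the first hole, 130 mm from the axis. The quadrant, a bright steel arc plate 30 mm wide let in flush, is clamped with its only hole (13 mm) anywhere 0.6 to 1.0 rad counter-clockwise from the first. It does not move and its hole is not reported: look or feel for it.
- turntable (a joint): Turntable angle (rad): 0 = first hole (start), grows counter-clockwise seen from above, stops at -0.1 and 1.25. Grey disc 210 mm across, top 50 mm above the bench, with three black bins 45 mm high; a dark bracket on its rim carries the plunger. Stiff bearing (about 1.2 N at the plunger), stays where left. With the plunger in a hole it cannot turn (play about 0.01 rad).
- plunger (a joint): How far the plunger is pulled up (m): 0 = fully down in a hole, limit 0.018. Pin 10 mm thick, holes 13 mm wide. Its tip clears a hole at 0.012; let go there it rides on the plate at 0.0115 to 0.012 (2 to 4 N to push along, bearing included) and drops to 0 by itself over a hole, unless held up or passing fast (35 mm/s is slow enough). Spring force down: 6 N at 0, 10.5 N at 0.018.
- knob (a point): Middle of the plunger's knob: black, round, upright, 30 mm across, 27 mm tall (half above, half below this point), 130 mm from the turning axis, 105 mm above the bench when the plunger is down; it rises with it. The steel barrel below is 24 mm across, top 74 mm above the bench. Free on all sides: jar (top at 120 mm) and bins (top at 95 mm) are over 60 mm away.
- can: Small grey jar with a white cap, 40 mm in diameter and 70 mm tall, standing loose on the turntable between the plunger and the turning axis, 40 mm from the axis. Origin at its underside, z up.
- bearing: Steel ring 48 mm across and 16 mm tall lying loose in a bin of the turntable. Origin at its underside.
- bush: Brass flanged bush, 40 mm across and 30 mm tall, loose in another bin of the turntable. Origin at its underside.
- carton: Bystander: cardboard carton 100 x 150 x 85 mm at the left of the bench. Origin at its underside.
- smallbox: Bystander: white box 70 x 90 x 50 mm at the left of the bench. Origin at its underside.
- taperoll: Bystander: cardboard roll core 100 mm across, 45 mm tall, beyond the carousel. Origin at its underside.
- scanner: Bystander: black hand scanner, 180 mm long and 35 mm tall, lying beyond the carousel. Origin at its underside.
- filter: Bystander: white filter canister 76 mm across and 94 mm tall at the right of the bench. Origin at its underside.
- wrench: Bystander: steel wrench lying at the right of the bench. Origin at its underside.
Things that resemble listed ones, but are neither listed nor needed, are in the scene too. Of the things shaped like the bearing, the steel one is meant.

How it is judged (in metres and radians):
On the way, in this order (a step that is already met when the one before it is completed fails the run):
1. the plunger is pulled up clear of the first hole (value of joint plunger above 0.0105 m and value of joint turntable below 0.1 rad), for 0.1 s.
2. the carousel is turned away from the first hole (value of joint turntable above 0.2 rad), for 0.05 s.
3. the plunger has dropped into the quadrant's hole (value of joint plunger below 0.003 m and value of joint turntable above 0.45 rad), for 0.2 s.
At the end, for the whole second after the job is handed in: The plunger is fully down (within 3 mm) in the hole of the quadrant, more than 0.45 rad counter-clockwise from the first hole, and the carousel is at rest; the jar stands on the turntable (within 0.2 rad of upright) and the bearing and bush are still on it, all over 45 mm above the bench (all of step 3 and velocity of joint turntable between -0.05 and 0.05 rad/s and angle between can's own z axis and vertical below 0.2 rad and height (world z) of each of can, bearing, bush above 0.045 m); the robot touches nothing.
It fails at once if something else on the bench is moved by more than 25 mm (distance of any of carton, smallbox, taperoll, scanner, filter, wrench from where it was at the start of the episode above 0.025 m).
It fails at once if the jar on the carousel is tipped over (angle between can's own z axis and vertical above 0.6 rad).
It also fails if it takes over 45 s, if anything falls off the work surface, if the arm or the gripper's body presses on something with over 40 N, if the wrist force passes 120 N, or if a joint passes its speed limit or range.

## Robot

A 6-joint arm with a two-finger parallel gripper is mounted at the origin on the work surface. World frame = base frame: x ahead of the robot, y to its left, z up, the work surface at z = 0. Lengths are in mm, angles in rad, forces in N, time in s.
With the tool pointing down it reaches from about 275 to 750 mm from the base axis. Payload 10.2 kg.
Tool frame: the origin (TCP) lies between the finger pads; the fingertips stand 17 mm ahead of it and the grasp point (between the pads) lies 2 mm behind it (tips_ahead is the distance from the TCP to the fingertips, in mm); z points along the fingers, y is the line along which they close (so a half turn about z gives the same grasp; the last joint's range is limited). The gripper opens to 85 mm and grips with 20 to 120 N. Pads are 22 mm wide; open, the fingers measure 114 mm over their backs; the gripper's body (76 mm by 85 mm) begins 54 mm behind the grasp point. The pads swing forward as they close: fully open they stand 13 mm farther back than shut.
Start: joints at [-1.553, 0.313, 1.498, -0, 1.331, -0.223], TCP at [125.188, -509.862, 248.294] pointing down, gripper open.
Joint ranges: [-2.94, 2.94], [-0.97, 2.17], [0.19, 2.56], [-1.23, 4.37], [0.02, 3.11], [-2.88, 2.88]. Speed limits (rad/s): [2.39, 2.39, 3.01, 3.14, 3.14, 3.14].

## Interface

Orientations are given as a unit quaternion [w, x, y, z].
In Python, from rig import sense, capture, finish_job, boxes_of, tips_ahead gives the robot as it stands.
- The arm moves only by the tool drive_tool, never from a script. Its argument "commands" is text: rows parted by semicolons, each of 7 numbers parted by spaces: the shift along the world's x, y, z in units of 0.1 m (1.0 is 0.1 m), then the turn, a rotation vector about the world's x, y, z in units of pi/4 rad (1.0 is pi/4 rad), then the opening in per cent of the stroke, from 0 (shut) to 100 (fully open). A call has 1 to 20 rows; each row shifts and turns the commanded pose from where the row before left it; what a row does not reach is not made up. A row lasts 1/12 s, in which the tool goes at most 41.7 mm and 7.16 degrees, less where a joint would pass 70% of its speed; a pose out of reach is approached as far as the arm can. A call with a number of a shift or a turn outside -1 to 1 is refused whole. A call with a gripper value outside its range is refused whole. The fingers move at their own pace and stop on an object; "force" is the grip in N (left out, the last holds). Time passes only in rows, so rows that do not move let the fingers close. It gives the time, the measured TCP pose, the force, the opening and the grip force at its end, in the units of the state.
- sense(): the state, without advancing time (a new reading comes with each control period).
- capture(name): name is "scene" or "top"; returns a dict with "pixels" (400x640x3 uint8, blue, green, red), "fov_y" (degrees; the focal length in pixels is half the picture's height over the tangent of half this angle, whatever the lens; pixels are square), "cx", "cy" (the principal point, pixels), "position" and "attitude" of the camera in the world. Camera axes: x right, y down, z forward; pixel columns grow to the right and rows downward; lengths in mm; the calibration is good to about 2 mm. A picture is of the moment at which its call begins. There is no depth.
- finish_job(): hands the job in; it is judged then, once.
Trained networks look in a picture, given as the dict that the camera call returned (one of the last four; its "shot" number tells which), for a name from the list of things; names that differ only in an ending like _2 or _b are one class to them, and where a whole thing is asked for, a point or a joint stands for the part that bears it (a point fixed in the world has none). Each returns a list of dicts, best first, with "confidence" (0 to 1); they miss things now and then, are a little off and sometimes report something else, mostly with a low value. They report only what shows in the picture. A call takes as long as a camera call. They do not tell look-alikes from the thing itself.
- boxes_of(picture, name): "position" ([column, row] in pixels, amid what is visible of it).
The state is a dict: "time_s": time; "joints": joint angles; "dq": joint speeds; "tau": joint torques, N m; "eef_pos": TCP position; "ee_rot": TCP orientation; "force": force on the tool from outside, world axes, zero at the start; "wrist_torque": the same for the moment, N m; "grip_width": opening from 0.0 (shut) to 1.0 (fully open); "grip_force": force on a finger pad.
Only numpy, scipy, OpenCV 4.12 (cv2) and the standard library are available. Lean on these libraries where they do the work, as an engineer would, in place of code of your own. Each camera call takes 0.05 s, during which the arm holds its last target. There are 200 camera calls.

## Working session

There is one attempt and no reset: what is moved stays moved. The work goes in short steps, Python scripts to look and compute and a tool call to move; the robot and the scene stay as the last step left them, time stands still between calls to the robot, and variables do not carry over. Pictures are saved under pics/ and viewed, at most 10 in all, crops included, and the job is handed in when it is done.

Besides the shell and the picture viewer there is one more tool, called after "Request:" in YAML: its name, and indented under it one key for each argument. drive_tool: Moves the arm, as the interface text tells. Shifts and turns lie within -1 to 1; 1 stands for 0.1 m of shift or pi/4 rad of turn. Its arguments: {"type":"object","properties":{"commands":{"type":"string"},"force":{"type":"number"}},"required":["commands"]}

```bash
mkdir -p pics; cat > h.py <<'E'
import numpy as np, cv2
from scipy.spatial.transform import Rotation as R
from rig import sense, capture, finish_job, boxes_of, tips_ahead
def att(p):
    a=np.array(p["attitude"],float)
    return a if a.shape==(3,3) else R.from_quat(a[[1,2,3,0]]).as_matrix()
def f(p): return 200/np.tan(np.radians(p["fov_y"])/2)
def toplane(p,uv,z):
    d=att(p)@np.array([(uv[0]-p["cx"])/f(p),(uv[1]-p["cy"])/f(p),1.])
    c=np.array(p["position"],float); return c+d*(z-c[2])/d[2]
def proj(p,X):
    q=att(p).T@(np.array(X,float)-np.array(p["position"])); return f(p)*q[:2]/q[2]+[p["cx"],p["cy"]]
E
python3 - <<'E'
from h import *
for n in("scene","top"):
    p=capture(n); cv2.imwrite(f"pics/{n}0.png",p["pixels"])
    print(n,p["position"],p["attitude"],p["fov_y"],p["cx"],p["cy"])
    for t,z in(("knob",105),("carousel",34),("turntable",50),("can",85),("bearing",60),("bush",65),("plunger",90)):
        for b in boxes_of(p,t)[:3]: print(t,np.round(b["position"]),round(b["confidence"],2),np.round(toplane(p,b["position"],z)))
print(sense(), tips_ahead)
E
```

```text
scene [1349.36325584  510.43183235 1281.70256147] [-0.15312719  0.44949801  0.83128985 -0.28889579] 47.24669308764619 321.14389209601615 201.397000163248
knob [287. 196.] 0.45 [ 623. -110.  105.]
knob [313. 197.] 0.41 [579. -33. 105.]
carousel [328. 205.] 0.86 [532.  -4.  34.]
carousel [251. 151.] 0.32 [ 474. -392.   34.]
turntable [326. 200.] 0.6 [531. -15.  50.]
can [313. 195.] 0.55 [560. -50.  85.]
bearing [410. 230.] 0.66 [494. 284.  60.]
bearing [387. 266.] 0.54 [651. 285.  60.]
bearing [328. 207.] 0.4 [555.  11.  60.]
bush [322. 184.] 0.48 [489. -61.  65.]
plunger [447. 272.] 0.66 [587. 448.  90.]
plunger [288. 197.] 0.65 [ 614. -112.   90.]
top [ 506.53570721    4.34167171 1516.11747833] [ 0.00798173 -0.69759176  0.71623347 -0.01765333] 42.48049402916309 317.80690921196697 200.1370109251247
knob [351. 177.] 0.39 [ 619. -108.  105.]
knob [242. 121.] 0.2 [780. 186. 105.]
carousel [313. 212.] 0.91 [525.  -2.  34.]
carousel [326. 201.] 0.22 [556. -40.  34.]
turntable [316. 211.] 0.61 [529. -11.  50.]
can [326. 203.] 0.45 [550. -37.  85.]
bearing [302. 198.] 0.62 [567.  30.  60.]
b
[... 162 characters left out ...]
0.]
{'time_s': 0.8, 'joints': array([-1.55337755e+00,  3.12930091e-01,  1.49770847e+00, -1.26917169e-05,
        1.33101807e+00, -2.23388994e-01]), 'dq': array([ 0.0001759 ,  0.00148373,  0.00038589, -0.00014511, -0.00071841,
       -0.00098751]), 'tau': array([-5.71237451e-04, -4.12145877e+01, -2.59894073e+01, -1.55374960e-04,
        4.29443508e-04, -1.44609692e-05]), 'eef_pos': array([ 125.19662294, -509.8531363 ,  248.27557754]), 'ee_rot': array([-3.24520520e-05,  9.92760023e-01,  1.20114674e-01, -2.84314960e-06]), 'force': array([0.4934906 , 0.40733912, 0.00606116]), 'wrist_torque': array([-0.06994643, -0.0059504 , -0.01030125]), 'grip_force': 0.0, 'grip_width': 1.0008742521921699} 17.0
```

```bash
python3 - <<'E'
import cv2
a=cv2.imread("pics/top0.png"); cv2.imwrite("pics/top_c.png",cv2.resize(a[105:305,210:470],(780,600),interpolation=cv2.INTER_CUBIC))
E
```

```text
(no output)
```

View pics/scene0.png

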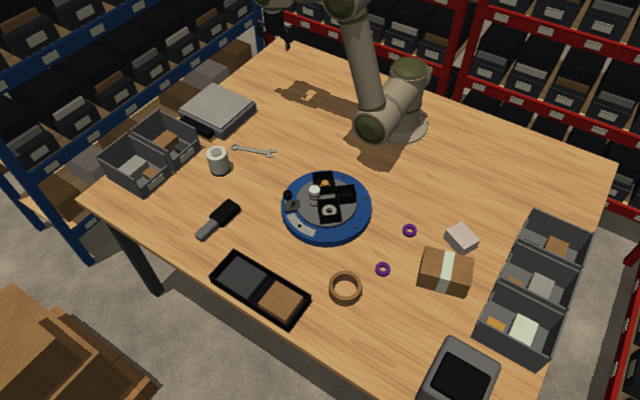

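View pics/top_c.png

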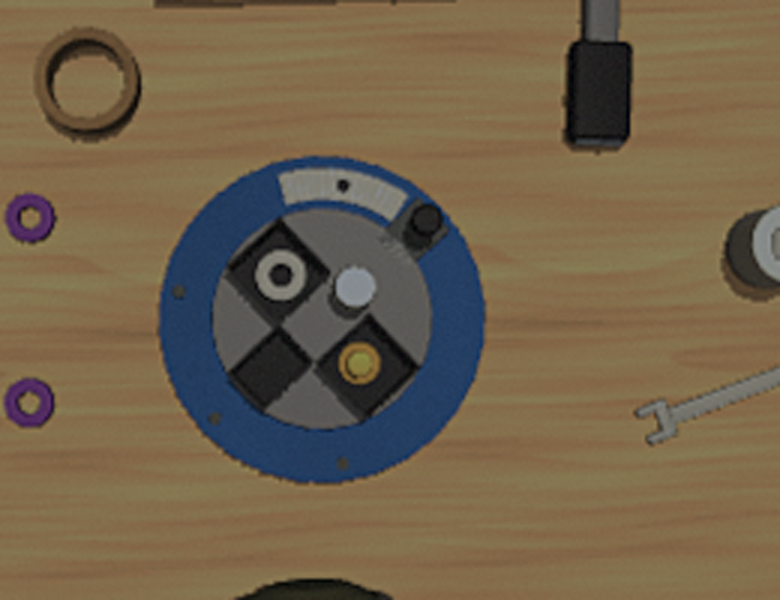

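The scene picture shows the blue carousel at (326,208) with the black knob at (287,196). In the top view the knob is at about (352,178), the steel quadrant is above it with its dark hole at about (324,167), and the axis is at about (317,212). Things that could be taken for the knob: the white jar cap (328,200), the bearing's dark hole in its bin (303,196), the scanner's black head (410,136) and the roll core (239,133). I choose the black round one on the rim bracket, (352,178). The crop confirms it.

```bash
python3 - <<'E'
from h import *
p=capture("top"); im=p["pixels"]; hsv=cv2.cvtColor(im,cv2.COLOR_BGR2HSV)
m=cv2.inRange(hsv,(100,120,40),(125,255,255)); 
c=max(cv2.findContours(m,cv2.RETR_EXTERNAL,cv2.CHAIN_APPROX_NONE)[0],key=cv2.contourArea)
h=cv2.convexHull(c); (u,v),ax,_=cv2.fitEllipse(h); 
C=toplane(p,(u,v),34); print("centre",u,v,ax,C, "diam",np.mean(ax)/f(p)*(p["position"][2]-34))
g=cv2.cvtColor(im,cv2.COLOR_BGR2GRAY).astype(float)
def dark(uv,r,t):
    u,v=map(int,np.round(uv)); s=np.clip(t-g[v-r:v+r+1,u-r:u+r+1],0,None)
    y,x=np.mgrid[v-r:v+r+1,u-r:u+r+1]; return np.array([(s*x).sum(),(s*y).sum()])/s.sum()
H=toplane(p,dark((324.3,166.7),4,100),34); 
m2=g[165:192,335:368]; print(m2[::1,::1].astype(int)[6:22,6:30])
K=toplane(p,(352.5,178.2),118)
for n,X in(("hole",H),("knob",K)):
    d=(X-C)[:2]; print(n,X,np.hypot(*d),np.arctan2(d[1],d[0]))
for t in ("knob","plunger"):
  s=capture("scene"); print(t,[(np.round(b["position"],1),np.round(toplane(s,b["position"],105))) for b in boxes_of(s,t)[:2]])
for kn in [K]: print(proj(s,[*kn[:2],105]))
cv2.imwrite("pics/sc.png",cv2.resize(s["pixels"][160:260,260:390],(780,600),interpolation=cv2.INTER_CUBIC))
E
```

```text
centre 316.87249755859375 211.06924438476562 (107.53716278076172, 108.09649658203125) [528.5989549  -13.11980358  34.        ] diam 310.55211552396435
[[130 128 130 123  88  60  53  46  54  62  60  57  69  98 113 115 112 113
  109 111 109 111 110 110]
 [128 128 134  93  57  50  47  60  66  57  55  51  48  51  94 116 115 113
  109 108 110 110 111 109]
 [130 132 125  80  50  49  61  60  54  36  25  25  24  32  51  92 112 112
  111 111 111 109 110 109]
 [130 128  89  53  51  61  60  36  20  21  26  31  30  25  24  37  98 116
  116 114 113 115 111 114]
 [133 106  65  49  59  64  42  19  27  36  38  36  36  41  25  19  68 102
  118 117 118 115 115 115]
 [124  77  50  61  63  62  32  22  34  40  37  37  37  36  40  12  43  70
   99 114 115 118 115 115]
 [ 90  50  60  62  65  49  21  35  37  40  34  36  34  36  39  22  27  49
   61 111 120 116 116 117]
 [ 64  56  59  63  58  34   6  34  36  35  37  35  38  36  38  19  30  56
   55 103 121 121 117 118]
 [ 58  58  61  66  41  27   9  33  36  38  36  37  38  38  36  19  34  54
   56  71 104 122 121 119]
 [ 60  60  65  64  44  26  12  17  30  3
[... 345 characters left out ...]
0  57  53  70 103]
 [ 74  64  59  40  28  27  31  32  32  31  28  24  25  59  64  59  43  53
   58  60  59  57  56  66]
 [ 92  82  69  48  30  32  26  29  32  32  29  30  27  54  51  50  57  60
   59  58  58  56  58  50]
 [ 88 101  93  71  36  25  32  29  32  29  31  31  36  48  42  53  61  60
   59  59  58  59  55  56]]
hole [657.2594589  -36.88200678  34.        ] 130.8364153803014 -0.18263121693936146
knob [ 614.3383292  -111.59440487  118.        ] 130.56985641156012 -0.8544211366082413
knob [(array([290.2, 194.1]), array([ 610., -105.,  105.]))]
plunger [(array([288. , 197.7]), array([ 626., -102.,  105.])), (array([327.2, 209. ]), array([595.,  31., 105.]))]
[287.87363927 194.17750589]
```

View pics/sc.png

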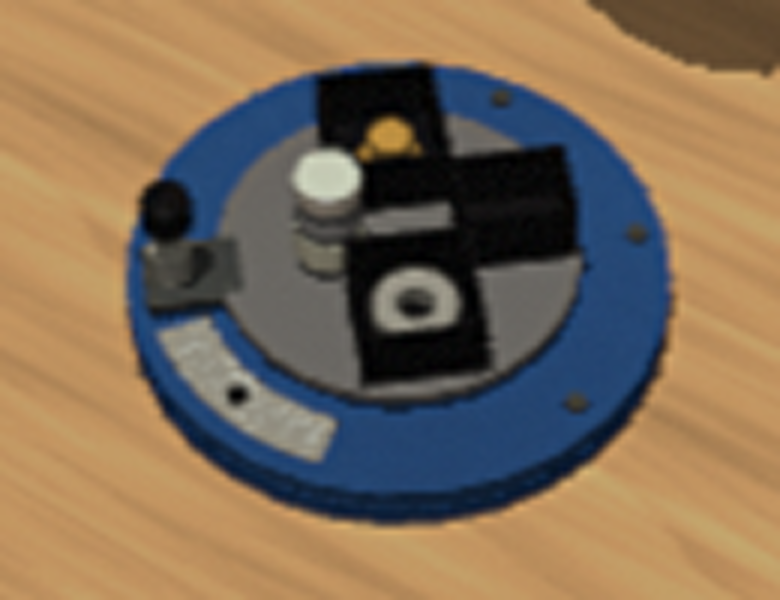

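The knob is at about (615, -111), radius about 130 mm and angle -0.855. The quadrant hole is about 0.67 rad further on, at angle -0.183. I will approach above the knob with the fingers closing tangentially.

Request:
drive_tool:
  commands: "0.245 0.2 -0.02 0 0 -0.07 60;0.245 0.2 -0.02 0 0 -0.07 60;0.245 0.2 -0.02 0 0 -0.07 60;0.245 0.2 -0.02 0 0 -0.07 60;0.245 0.2 -0.02 0 0 -0.07 60;0.245 0.2 -0.02 0 0 -0.07 60;0.245 0.2 -0.02 0 0 -0.07 60;0.245 0.2 -0.02 0 0 -0.07 60;0.245 0.2 -0.02 0 0 -0.07 60;0.245 0.2 -0.02 0 0 -0.07 60;0.245 0.2 -0.02 0 0 -0.07 60;0.245 0.2 -0.02 0 0 -0.07 60;0.245 0.2 -0.02 0 0 -0.07 60;0.245 0.2 -0.02 0 0 -0.07 60;0.245 0.2 -0.02 0 0 -0.07 60;0.245 0.2 -0.02 0 0 -0.07 60;0.245 0.2 -0.02 0 0 -0.07 60;0.245 0.2 -0.02 0 0 -0.07 60;0.245 0.2 -0.02 0 0 -0.07 60;0.245 0.2 -0.02 0 0 -0.07 60"
  force: 40

```text
time_s: 2.72
eef_pos: [616.3, -108.6, 208.1]
ee_rot: [0.0, 0.909, -0.417, -0.0]
force: [0.3, 0.3, -0.2]
grip_width: 0.601
grip_force: 0.0
```

Request:
drive_tool:
  commands: "0 0 0 0 0 0 60;0 0 0 0 0 0 60"

```text
time_s: 2.88
eef_pos: [615.6, -108.9, 207.6]
ee_rot: [0.0, 0.91, -0.415, -0.0]
force: [0.1, -0.5, -0.2]
grip_width: 0.599
grip_force: 0.0
```

```bash
python3 - <<'E'
from h import *
s=sense(); r=R.from_quat(s["ee_rot"][[1,2,3,0]]).as_matrix()
print(s["time_s"],s["eef_pos"],s["joints"],"y",np.arctan2(r[1,1],r[0,1]),r[:,2],s["grip_width"],np.array([615,-111,103])-s["eef_pos"])
p=capture("scene"); cv2.imwrite("pics/s1.png",cv2.resize(p["pixels"][130:260,230:400],(780,596),interpolation=cv2.INTER_CUBIC))
E
```

```text
2.8833 [ 615.63025846 -108.86726434  207.55841776] [-3.62086617e-01  5.66167671e-01  1.22739921e+00 -1.54171020e-04
  1.34891311e+00  2.06505458e+00] y -2.427107003444784 [-8.83077830e-04  1.73679352e-04 -9.99999595e-01] 0.5989206948039094 [  -0.63025846   -2.13273566 -104.55841776]
```

View pics/s1.png

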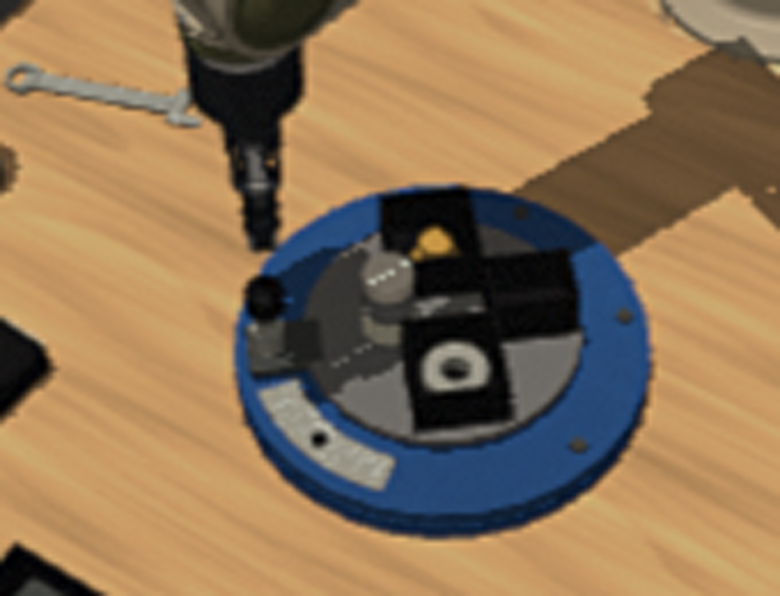

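The gripper is straight above the knob: tips at crop (262,245), knob at (265,298). Now I descend and grip.

Request:
drive_tool:
  commands: "-0.01 -0.02 -0.15 0 0 0 60;0 0 -0.15 0 0 0 60;0 0 -0.15 0 0 0 60;0 0 -0.12 0 0 0 60;0 0 -0.1 0 0 0 60;0 0 -0.1 0 0 0 60;0 0 -0.1 0 0 0 60;0 0 -0.1 0 0 0 60;0 0 -0.08 0 0 0 60;0 0 0 0 0 0 60;0 0 0 0 0 0 60"

```text
time_s: 3.85
eef_pos: [614.1, -111.8, 103.1]
ee_rot: [0.0, 0.909, -0.416, -0.0]
force: [-0.0, -0.4, 0.5]
grip_width: 0.596
grip_force: 0.0
```

Request:
drive_tool:
  commands: "0 0 0 0 0 0 45;0 0 0 0 0 0 40;0 0 0 0 0 0 30;0 0 0 0 0 0 20;0 0 0 0 0 0 10;0 0 0 0 0 0 10;0 0 0 0 0 0 10;0 0 0 0 0 0 10"
  force: 40

```text
time_s: 4.52
eef_pos: [615.3, -111.4, 104.4]
ee_rot: [-0.001, 0.909, -0.416, 0.002]
force: [4.3, 2.8, 1.5]
grip_width: 0.335
grip_force: 39.6
```

Gripped: about 28.5 mm opening on a 30 mm knob. Now I pull up 15 mm.

Request:
drive_tool:
  commands: "0 0 0.03 0 0 0 10;0 0 0.03 0 0 0 10;0 0 0.03 0 0 0 10;0 0 0.03 0 0 0 10;0 0 0.03 0 0 0 10;0 0 0 0 0 0 10;0 0 0 0 0 0 10;0 0 0 0 0 0 10"

```text
time_s: 5.18
eef_pos: [614.4, -112.0, 117.5]
ee_rot: [-0.0, 0.909, -0.417, 0.0]
force: [6.3, -1.6, -10.1]
grip_width: 0.336
grip_force: 40.5
```

```bash
python3 - <<'E'
from h import *
a0=-0.855;r=131
P=lambda a:np.array([np.cos(a),np.sin(a)])*r/100
prev=P(a0)
for i in range(1,25):
    q=P(a0+.03*i); d=np.round(q-prev,3); prev=prev+d; print(round(.03*i,2),d)
print(.03/np.pi*4)
E
```

```text
0.03 [0.029 0.026]
0.06 [0.029 0.027]
0.09 [0.027 0.028]
0.12 [0.027 0.029]
0.15 [0.026 0.03 ]
0.18 [0.025 0.03 ]
0.21 [0.024 0.031]
0.24 [0.023 0.032]
0.27 [0.023 0.032]
0.3 [0.021 0.033]
0.33 [0.02  0.034]
0.36 [0.019 0.034]
0.39 [0.018 0.035]
0.42 [0.017 0.035]
0.45 [0.016 0.036]
0.48 [0.015 0.037]
0.51 [0.014 0.036]
0.54 [0.013 0.038]
0.57 [0.012 0.037]
0.6 [0.01  0.038]
0.63 [0.009 0.038]
0.66 [0.009 0.039]
0.69 [0.007 0.038]
0.72 [0.005 0.039]
0.03819718634205488
```

Request:
drive_tool:
  commands: "0.029 0.026 0 0 0 0.038 10;0.029 0.027 0 0 0 0.038 10;0.027 0.028 0 0 0 0.038 10;0.027 0.029 0 0 0 0.038 10;0.026 0.030 0 0 0 0.038 10;0.025 0.030 0 0 0 0.038 10;0.024 0.031 0 0 0 0.038 10;0.023 0.032 0 0 0 0.038 10;0 0 0 0 0 0 10"

```text
time_s: 5.93
eef_pos: [635.9, -88.5, 117.5]
ee_rot: [0.0, 0.953, -0.304, 0.001]
force: [7.2, -3.5, -10.9]
grip_width: 0.337
grip_force: 40.6
```

Request:
drive_tool:
  commands: "0.025 0.032 0 0 0 0.038 10;0.022 0.033 0 0 0 0.038 10;0.020 0.034 0 0 0 0.038 10;0.019 0.034 0 0 0 0.038 10;0.018 0.035 0 0 0 0.038 10;0.017 0.035 0 0 0 0.038 10;0.016 0.036 0 0 0 0.038 10;0.015 0.037 0 0 0 0.038 10;0 0 0 0 0 0 10;0 0 0 0 0 0 10"

```text
time_s: 6.77
eef_pos: [650.8, -61.0, 117.4]
ee_rot: [0.0, 0.982, -0.189, 0.0]
force: [7.1, -2.3, -10.3]
grip_width: 0.335
grip_force: 40.6
```

```bash
python3 - <<'E'
from h import *
s=sense(); d=s["eef_pos"][:2]-[528.6,-13.1]; print(s["eef_pos"],np.hypot(*d),np.arctan2(d[1],d[0])+.855,s["force"])
p=capture("scene"); cv2.imwrite("pics/s2.png",cv2.resize(p["pixels"][130:260,230:400],(780,596),interpolation=cv2.INTER_CUBIC))
E
```

```text
[650.79202803 -60.9686554  117.41573008] 131.23376045615368 0.48162636911050727 [  7.10617254  -2.33377639 -10.30558655]
```

View pics/s2.png

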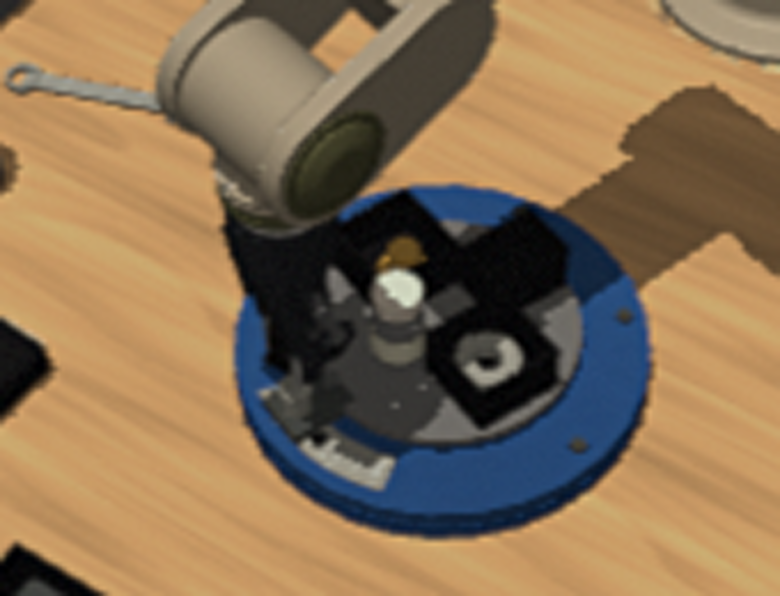

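The carousel is turned about 0.48 rad, the jar is standing, and the hole is just ahead of the bracket at crop (318,438). Next I ease the plunger onto the plate, loosen the grip around the knob, and push it slowly.

Request:
drive_tool:
  commands: "0 0 -0.02 0 0 0 10;0 0 -0.02 0 0 0 10;0 0 0 0 0 0 30;0 0 0 0 0 0 36;0 0 0 0 0 0 40;0 0 0 0 0 0 40;0 0 0 0 0 0 40;0 0 0 0 0 0 40"

```text
time_s: 7.48
eef_pos: [650.3, -60.9, 114.3]
ee_rot: [-0.0, 0.982, -0.189, -0.0]
force: [-0.7, 0.6, -0.8]
grip_width: 0.403
grip_force: 0.0
```

Request:
drive_tool:
  commands: "0.009 0.024 0 0 0 0.025 40;0.009 0.024 0 0 0 0.025 40;0.008 0.025 0 0 0 0.025 40;0.008 0.025 0 0 0 0.025 40;0.007 0.025 0 0 0 0.025 40;0.007 0.025 0 0 0 0.025 40;0.006 0.025 0 0 0 0.025 40;0 0 0 0 0 0 40"

```text
time_s: 8.15
eef_pos: [655.7, -44.0, 114.3]
ee_rot: [0.0, 0.993, -0.121, -0.0]
force: [0.0, -0.9, 0.2]
grip_width: 0.395
grip_force: 0.2
```

Request:
drive_tool:
  commands: "0.004 0.016 0 0 0 0.015 40;0.004 0.016 0 0 0 0.015 40;0.003 0.016 0 0 0 0.015 40;0 0 0 0 0 0 40"

```text
time_s: 8.48
eef_pos: [657.0, -38.1, 114.3]
ee_rot: [-0.0, 0.995, -0.103, 0.0]
force: [-0.1, 0.1, -0.3]
grip_width: 0.398
grip_force: 0.0
```

Request:
drive_tool:
  commands: "0.003 0.016 0 0 0 0.015 40;0.003 0.016 0 0 0 0.015 40"

```text
time_s: 8.65
eef_pos: [657.5, -35.5, 114.3]
ee_rot: [0.0, 0.996, -0.092, -0.0]
force: [-0.7, -1.0, 0.5]
grip_width: 0.405
grip_force: 0.7
```

Request:
drive_tool:
  commands: "0.003 0.016 0 0 0 0.015 40;0.003 0.016 0 0 0 0.015 40"

```text
time_s: 8.82
eef_pos: [657.8, -33.2, 114.3]
ee_rot: [0.001, 0.997, -0.08, -0.0]
force: [-5.1, -10.7, 0.3]
grip_width: 0.403
grip_force: 5.6
```

The counter-force jumped to about 11 N right at the hole's position, so the pin has probably dropped and locked. I centre back, open, rise and look.

Request:
drive_tool:
  commands: "-0.003 -0.03 0 0 0 0 50;0 0 0 0 0 0 60;0 0 0 0 0 0 60;0 0 0.1 0 0 0 60;0 0 0.15 0 0 0 60;0 0 0.2 0 0 0 60;0 0 0.3 0 0 0 60;0 0 0.3 0 0 0 60;-0.2 -0.3 0.2 0 0 0 60;-0.2 -0.35 0 0 0 0 60;-0.2 -0.35 0 0 0 0 60;-0.2 -0.35 0 0 0 0 60;-0.2 -0.35 0 0 0 0 60;-0.2 -0.35 0 0 0 0 60;-0.2 -0.35 0 0 0 0 60;-0.2 -0.35 0 0 0 0 60;-0.2 -0.35 0 0 0 0 60;0 0 0 0 0 0 60;0 0 0 0 0 0 60"

```text
time_s: 10.4
eef_pos: [476.9, -347.0, 240.0]
ee_rot: [0.0, 0.997, -0.082, 0.0]
force: [-0.0, 1.3, -0.9]
grip_width: 0.597
grip_force: 0.0
```

```bash
python3 - <<'E'
from h import *
p=capture("scene"); t=capture("top"); K=[657.3,-36.9]
print("scene: down",proj(p,[*K,105]),"up",proj(p,[*K,116.8]), sense()["force"],sense()["time_s"])
print([(np.round(b["position"],1),b["confidence"]) for b in boxes_of(p,"knob")[:2]])
a=cv2.resize(p["pixels"][170:250,265:375],(550,400),interpolation=cv2.INTER_CUBIC)
b=cv2.resize(t["pixels"][150:275,255:380],(400,400),interpolation=cv2.INTER_CUBIC)[:,:250]
cv2.imwrite("pics/s3.png",np.hstack([a,b]))
E
```

```text
scene: down [298.88801719 212.7337032 ] up [298.72756531 210.5207868 ] [ 0.81478585 -0.06041993 -0.44024008] 10.5
[(array([300.1, 216.9]), 0.66)]
```

View pics/s3.png

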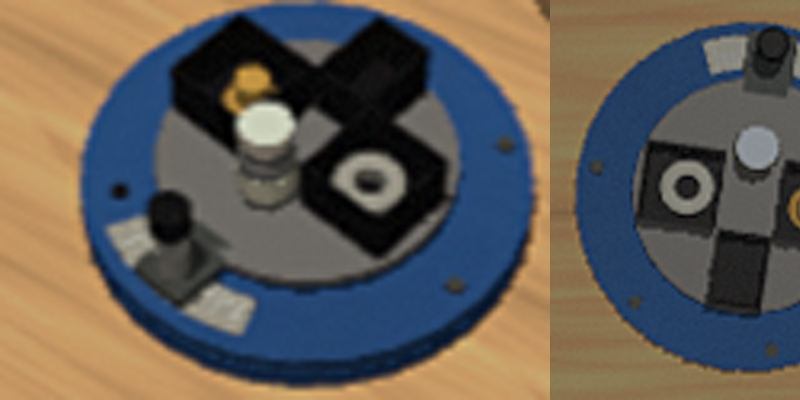

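The bracket sits over the quadrant hole. The knob centre is at crop (169,217), which is pixel (298.8,213.4); this fits "down" (212.7) and not "up" (210.5). The jar stands, the bearing and bush are in their bins, and the arm is clear.

```bash
python3 -c "
from rig import *
print(finish_job())"
```

```text
the job is handed in; nothing more can be done
None
```

I turned the carousel about 0.67 rad and locked the plunger down in the quadrant's hole, with the jar standing, the parts in their bins and the arm clear; I handed the job in at about 10.5 s, and no verdict came back.

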